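# Press a filter cassette shut in the locking pliers

## Robot

A 6-joint arm with a two-finger parallel gripper is mounted at the origin on a cart in front of the work surface, level with it; the furniture and walls round the work are solid. World frame = base frame: x ahead of the robot, y to its left, z up, the work surface at z = 0. Lengths are in mm, angles in rad, forces in N, time in s.
With the tool pointing down it reaches from about 300 to 825 mm from the base axis. Payload 5.4 kg.
Tool frame: the origin (TCP) lies at the very end of the fingers, on their centre line; the grasp point (between the pads) lies 19 mm behind it; z points along the fingers, y is the line along which they close (so a half turn about z gives the same grasp; the last joint's range is limited). The gripper opens to 92 mm and grips with 3 to 60 N. Pads are 20 mm wide; open, the fingers measure 128 mm over their backs; the gripper's body (75 mm by 189 mm) begins 69 mm behind the grasp point.
Start: joints at [0.924, 0.158, 1.597, -0, 1.386, -0.21], TCP at [243.256, 520.992, 214.601] pointing down, gripper open.
Joint ranges: [-2.91, 2.91], [-0.94, 2.29], [0.18, 2.7], [-1.29, 4.43], [0.17, 2.64], [-3, 3]. Speed limits (rad/s): [2.57, 2.57, 3.14, 3.14, 3.14, 3.14].

## Interface

Orientations are given as a unit quaternion [x, y, z, w].
In Python, from plant import manip gives the robot as it stands. The module is installed in compiled form; this text tells all that it offers.
- The arm moves only by the tool servo_tool, never from a script. Its argument "series" is text: rows parted by semicolons, each of 7 numbers parted by spaces: the shift along the tool's x, y, z in fractions of the full range, 1 being 800 mm, then the turn, a rotation vector about the tool's x, y, z in shares of 360 degrees (1.0 is 360 degrees), then the closure, from -1 (fully open) to 1 (shut). A call has 1 to 8 rows; each row is the pose to reach, as a shift and turn from the pose commanded when the call began, along the tool's axes at that moment; what a row does not reach only later rows make up. A row lasts 1/10 s, in which the tool goes at most 50 mm and 8.59 degrees, less where a joint would pass 70% of its speed; a pose out of reach is approached as far as the arm can. A shift or turn number past 1, either way, is cut back to 1. A call with a gripper value outside its range is refused whole. The fingers move at their own pace and stop on an object; "squeeze" is the grip in N (left out, the last holds). Time passes only in rows, so rows that repeat a pose let the fingers close. It gives the time, the measured TCP pose, the force, the opening and the grip force at its end, in the units of the state.
- manip.sense(): the state, without advancing time (a new reading comes with each control period).
- manip.snapshot(name): name is "scene" or "side" or "wrist"; returns a dict with "color" (384x512x3 uint8, red, green, blue), "K" (3x3 intrinsics, pixels), "R" (3x3) and "t" (3): a world point X has camera coordinates R X + t; the wrist camera has in their place "tool_from_camera" (4x4, takes a point from camera to tool coordinates, whose origin is the TCP and whose axes are the flange's). Camera axes: x right, y down, z forward; pixel columns grow to the right and rows downward; lengths in mm; the calibration is good to about 2 mm. A picture is of the moment at which its call begins: read the wrist's pose just before it. There is no depth.
- manip.finish_job(): hands the job in; it is judged then, once.
Trained networks look in a picture, given as the dict that the camera call returned (one of the last four; its "shot" number tells which), for a name from the list of things; names that differ only in an ending like _2 or _b are one class to them, and where a whole thing is asked for, a point or a joint stands for the part that bears it (a point fixed in the world has none). Each returns a list of dicts, best first, with "score" (0 to 1); they miss things now and then, are a little off and sometimes report something else, mostly with a low value. They report only what shows in the picture. A call takes as long as a camera call. They do not tell look-alikes from the thing itself.
- manip.silhouettes(target, picture): "pixels" (384x512 bool, what is visible of it) and "rect" ([centre column, centre row, width, height] in pixels, round what is visible of it).
The state is a dict: "clock": time; "joint_positions": joint angles; "joint_vel": joint speeds; "tau": joint torques, N m; "tool_pos": TCP position; "tcp_rot": TCP orientation; "contact_force": force on the tool from outside, world axes, zero at the start; "moment": the same for the moment, N m; "width": finger opening in mm; "grasp_force": force on a finger pad.
Only numpy, scipy, OpenCV 4.12 (cv2) and the standard library are available. Lean on these libraries where they do the work, as an engineer would, in place of code of your own. Each camera call takes 0.05 s, during which the arm holds its last target. There are 200 camera calls.

## Task

Stand the open filter cassette on the nest plate between the jaws of the bench-mounted locking pliers, its cover towards the moving jaw, and slide it gently in until it bears on the rubber-tipped end stop. Let go of it and squeeze the handles over centre so that the pliers lock and press the cover fully home, then push the release lever to free them. Leave the shut cassette standing between the opened jaws, and do not disturb the other things on the bench.

Things in the scene. Friction and masses are not known exactly. Their poses are not given: they have to be found in the camera images.
- pliers: Fixed half of steel locking pliers, bolted down lying flat, 28 cm long. Origin on the bench under the pivot; x runs out of the jaws, y from the fixed half to the moving half. At the jaw end an aluminium nest plate, x 10 to 132, y -56 to 60 mm, top 8 mm above the bench. Only the pivot (48 mm) stands higher than 44 mm.
- jaw_pads (a point): Point midway between the open pads, 32 mm above the bench. C-shaped arms, 14 mm thick, tops 39 mm up, about 49 mm to the fixed and 50 to 65 mm to the moving side of it, carry the black pads, 22 mm wide (along x), z 22 to 42 mm: fixed pad face at pliers y -12 mm, moving pad face at +18 mm when open (30 mm between them).
- nest (a point): Point on the nest plate's top (pliers x 75, y 2, z 8 mm) where the cassette's origin is to come, cassette axes along those of the pliers; how far it really goes along pliers x is set by the end stop (cassette origin at x 61 to 86 mm).
- stop_block: Block of the end stop, 14 x 30 x 28 mm, at the jaws' root; origin under its middle, x towards the mouth. From its front, 16 mm above the plate, stands a screw with a 14 mm rubber tip; its face is 9 to 31 mm from the origin: set by the last user, not reported, to be felt. The tip gives 1 mm per 5 N, for 4 mm. Press it with more than 2 N, never more than 10 N.
- handle (a joint): Angle of the moving handle against the moving jaw arm, rad: 0 open (a spring holds it there), about 0.52 on centre, rests at about 0.55 locked on a cassette. In the world the handle turns 0.33 rad about a rivet near pliers x -4, y 27 mm. The squeeze needs some 10 to 20 N at the grip point; short of centre it springs open again.
- handle_grip (a point): Middle of the moving handle, 69 mm from its rivet, 34 mm above the bench; a flat steel bar 12 mm thick (along the squeeze), 20 mm high (z 24 to 44 mm), 110 mm long. Locked it lies about parallel to the fixed handle, centre line at pliers y 19 mm; open it is turned outwards by 0.33 rad.
- fixed_handle_grip (a point): Point on the fixed handle across from the grip point (pliers x -73, y -6 mm, 34 mm up); a bar along pliers x from -115 to -15 mm, 14 mm thick, z 24 to 44 mm, only the bench below it. Over both bars at this point: 38 mm when locked, about 61 mm when open; the moving bar does the moving.
- lever (a joint): Release lever's angle on the moving handle, rad: 0 at rest, 0.6 its limit; a spring returns it. It grows as the tail is pushed towards pliers +y (outwards, the way the handle opens); when locked, 0.35 to 0.5 rad (15 to 25 mm at the tail, 1 to 4 N) frees the pliers and the handle springs open.
- lever_tip (a point): Middle of the lever's flat tail, a dark plate 30 mm long, 5 mm thick, 18 mm high, that sticks out past the end of the moving handle and moves with handle and lever. Locked, it is near pliers x -146, y 16 mm, 34 mm up; on its fixed-handle side the space beyond x -133 mm is free.
- cassette: Loose white plastic filter cassette, 56 mm long (its x), standing upright on a foot 56 x 26 x 4 mm, 0.10 to 0.16 kg. Origin under the middle of the foot. The body above the foot reaches up to 42 mm and from y -8 mm to the cover's face at y +12 mm (cover open) or +8 mm (shut).
- cassette_tab (a point): Middle of the cassette's carrying tab: 24 mm (along x) by 12 mm (along y), from 42 to 72 mm above the foot's underside, at cassette y = -3 mm; this point is 57 mm up. Keep the fingertips above 42 mm: they would press on the cover below.
- cover_side (a point): Centre of the open cover's outer face, on the cassette's +y side (cassette 0, 12, 22.5 mm; fixed to the cassette, not to the cover).
- cover (a joint): How far the cover (52 x 34 mm) has been pressed home, m: 0 open, 0.004 fully home. It goes with about 7 N and stays where it is left.
- tape_roll: Yellow tape roll, 68 mm across, 19 mm high, lying on the bench; bystander.
- black_cap: Black screw cap, 36 mm across, 15 mm high, on the bench; bystander.
- marker: Marker pen, 114 mm long, 12 mm thick, lying on the bench; bystander.
- pen: Pen, 132 mm long, 9 mm thick, lying on the bench; bystander.
There are look-alikes about, which are no part of the job. Several things look just like the cassette: the one meant starts nearest to the robot's base.

How it is judged (in metres and radians):
On the way, in this order (a step that is already met when the one before it is completed fails the run):
1. the open cassette stands on the nest plate between the open jaws, cover to the moving jaw, and bears on the end stop with more than 2 N (x of cassette in the frame of pliers between 0.056 and 0.094 m and y of cassette in the frame of pliers between -0.01 and 0.012 m and y of cover_side in the frame of pliers above 0.003 m and z of cassette in the frame of pliers below 0.0115 m and angle between cassette's own z axis and vertical below 0.1 rad and angle between the x axis of cassette and the x axis of pliers, either way round below 0.15 rad and contact force between cassette and stop_block above 2 N and value of joint cover below 0.0015 m and value of joint handle below 0.1 rad), for 0.1 s.
2. the pliers are locked on the cassette with the cover home, and stay so with the robot off them (x of cassette in the frame of pliers between 0.056 and 0.094 m and y of cassette in the frame of pliers between -0.01 and 0.012 m and y of cover_side in the frame of pliers above 0.003 m and z of cassette in the frame of pliers below 0.0115 m and angle between cassette's own z axis and vertical below 0.1 rad and angle between the x axis of cassette and the x axis of pliers, either way round below 0.15 rad and value of joint handle above 0.5 rad and value of joint cover above 0.0034 m and contact force between each of the arm, the fingers and pliers below 0.1 N and contact force between the fingers and cassette below 0.1 N), for 0.3 s.
3. the release lever is pushed while the pliers are locked (value of joint lever above 0.15 rad and value of joint handle above 0.4 rad), for 0.02 s.
4. the pliers are open (value of joint handle below 0.08 rad), for 0.2 s.
At the end, for the whole second after the job is handed in: The cassette stands upright (within 0.1 rad) and at rest on the nest plate between the open jaws (handle under 0.08 rad), square within 0.15 rad, origin 56 to 94 mm along and -10 to 12 mm across the pliers, cover side to the moving jaw, cover pressed 3.4 mm or more (x of cassette in the frame of pliers between 0.056 and 0.094 m and y of cassette in the frame of pliers between -0.01 and 0.012 m and y of cover_side in the frame of pliers above 0.003 m and z of cassette in the frame of pliers below 0.0115 m and angle between cassette's own z axis and vertical below 0.1 rad and angle between the x axis of cassette and the x axis of pliers, either way round below 0.15 rad and value of joint cover above 0.0034 m and value of joint handle below 0.08 rad and linear speed of cassette below 0.02 m/s); the robot touches nothing.
It fails at once if the cassette is rammed on the end stop (over 10 N) (contact force between cassette and stop_block above 10 N).
It fails at once if the cassette is tipped over (angle between cassette's own z axis and vertical above 0.5 rad).
It fails at once if a bystander is moved by more than 20 mm (distance of any of tape_roll, black_cap, marker, pen from where it was at the start of the episode above 0.02 m).
It also fails if it takes over 67 s, if anything falls off the work surface, if the arm or the gripper's body presses on something with over 40 N, if the wrist force passes 120 N, or if a joint passes its speed limit or range.

## Working session

There is one attempt and no reset: what is moved stays moved. The work goes in short steps, Python scripts to look and compute and a tool call to move; the robot and the scene stay as the last step left them, time stands still between calls to the robot, and variables do not carry over. Pictures are saved under pics/ and viewed, at most 10 in all, crops included, and the job is handed in when it is done.

Besides the shell and the picture viewer there is one more tool, called after "Emit:" as name(argument=value, ...), one argument or row to a line, values as JSON. servo_tool: Moves the arm, as the interface text tells. Its arguments: {"type":"object","properties":{"series":{"type":"string"},"squeeze":{"type":"number"}},"required":["series"]}

```bash
mkdir -p pics
cat > h.py <<'E'
import numpy as np, cv2
from plant import manip
from scipy.spatial.transform import Rotation as Ro
def ray(p,uv):
    d=np.linalg.inv(p["K"])@np.array([uv[0],uv[1],1.]); R=np.array(p["R"]);t=np.array(p["t"])
    return -R.T@t, R.T@d
def at_z(p,uv,z):
    c,d=ray(p,uv); return c+d*(z-c[2])/d[2]
def proj(p,X):
    q=np.array(p["K"])@(np.array(p["R"])@np.array(X,float)+np.array(p["t"])); return q[:2]/q[2]
def save(p,n,crop=None,s=1):
    im=cv2.cvtColor(p["color"],cv2.COLOR_RGB2BGR)
    if crop: im=im[crop[1]:crop[3],crop[0]:crop[2]]
    cv2.imwrite("pics/"+n,cv2.resize(im,None,fx=s,fy=s,interpolation=cv2.INTER_CUBIC))
def wristpose(p,s):
    T=np.eye(4);T[:3,:3]=Ro.from_quat(s["tcp_rot"]).as_matrix();T[:3,3]=s["tool_pos"]
    C=np.linalg.inv(T@np.array(p["tool_from_camera"])); p["R"]=C[:3,:3];p["t"]=C[:3,3]; return p
E
python3 - <<'E'
from h import *
s=manip.sense(); print(s)
for c in ["scene","side"]:
    p=manip.snapshot(c); save(p,c+"0.png",s=1.5); print(c,ray(p,(256,192)))
    for n in ["pliers","cassette","stop_block","handle","lever","tape_roll","black_cap","marker","pen","cassette_tab"]:
        for d in manip.silhouettes(n,p)[:5]:
            m=np.argwhere(d["pixels"]).mean(0)[::-1]
            print(n,round(d["score"],2),np.round(d["rect"]),at_z(p,m,10).round())
E
```

```text
{'clock': 0.0, 'joint_positions': array([ 9.23913842e-01,  1.59036364e-01,  1.59819047e+00, -2.54443681e-05,
        1.38619759e+00, -2.10082420e-01]), 'joint_vel': array([ 1.47273119e-03,  1.46157824e-05, -1.55747298e-03, -3.52274249e-04,
        8.35955938e-04,  9.75123122e-05]), 'tau': array([ 6.06205540e-04, -3.85577381e+01, -3.22110844e+01,  7.01558590e-02,
        3.79627850e-02, -1.59756728e-04]), 'tool_pos': array([242.89024722, 520.50669126, 213.64696202]), 'tcp_rot': array([ 2.16665558e-01,  9.76245459e-01, -8.38279595e-04, -3.69167394e-04]), 'contact_force': array([ 0.82719221, -0.14387367,  0.198645  ]), 'moment': array([ 0.03988551,  0.0103961 , -0.04028296]), 'grasp_force': 0.0, 'width': 91.64976477433004}
scene (array([ 143.57716179, -439.65370309,  805.09987901]), array([ 0.33493036,  0.6313403 , -0.69958552]))
pliers 0.62 [286. 277.  83. 101.] [458.   1.  10.]
cassette 0.75 [225. 139.   8.  17.] [557. 597.  10.]
cassette 0.7 [181. 136.  14.  20.] [414. 700.  10.]
cassette 0.66 [250. 178.  22.  23.] [527. 347.  10.]
cassette 0.63 [242. 184.  12.   7.] [516. 341.  10.]
[... 791 characters left out ...]
 9.  10.]
cassette 0.89 [199. 261.  26.  35.] [557. 564.  10.]
cassette 0.83 [244. 204.   9.  30.] [523. 301.  10.]
cassette 0.75 [249. 301.  29.  42.] [410. 660.  10.]
cassette 0.52 [285. 166.  39.  41.] [454.  11.  10.]
handle 0.56 [298. 156.  10.   9.] [ 438. -157.   10.]
handle 0.4 [286. 167.  43.  41.] [454.  12.  10.]
tape_roll 0.9 [203. 208.  23.  21.] [638. 334.  10.]
black_cap 0.46 [300. 196.  16.   6.] [378. 179.  10.]
marker 0.6 [233. 192.   6.  13.] [592. 218.  10.]
pen 0.4 [222. 242.  15.  27.] [532. 479.  10.]
cassette_tab 0.89 [195. 261.  28.  31.] [558. 563.  10.]
cassette_tab 0.76 [244. 210.  11.  28.] [522. 306.  10.]
cassette_tab 0.74 [249. 303.  32.  42.] [409. 660.  10.]
```

View pics/scene0.png

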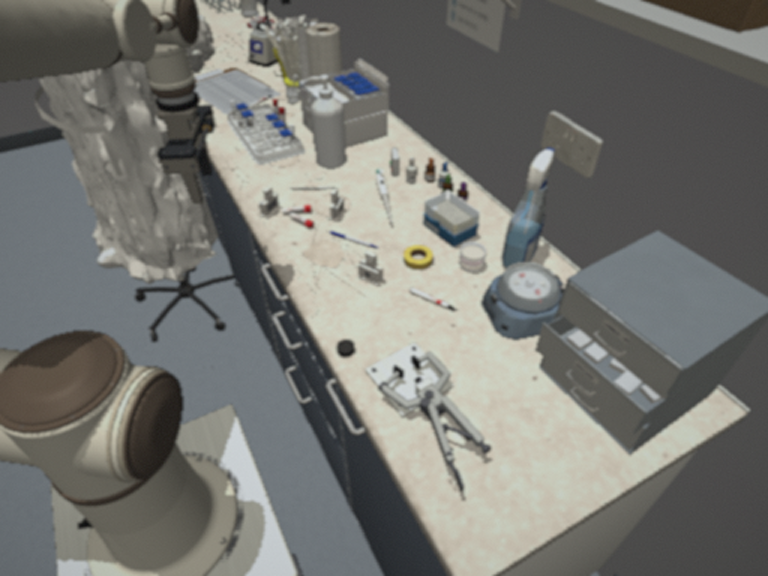

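View pics/side0.png

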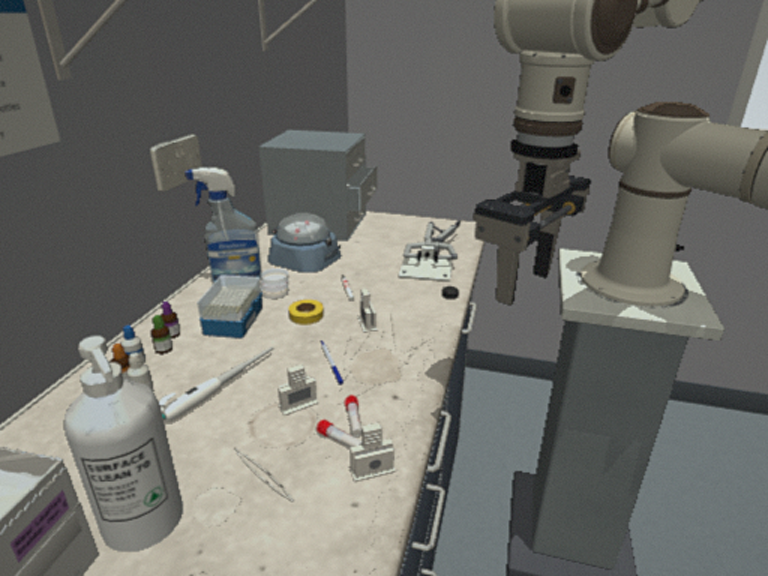

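The three cassette look-alikes in scene0 are at (371,267), (337,205) and (268,200). The first lies about 620 mm from the base and the others about 790 mm, so the first is the one meant. I'll confirm it with the wrist camera.

```bash
cat >> h.py <<'E'
def delta(xyz,yang):
    "shift (tool axes) and rotvec deg to TCP xyz, tool y at world angle yang (deg), pointing down"
    s=manip.sense(); R=Ro.from_quat(s["tcp_rot"])
    a=np.deg2rad(yang); y=np.array([np.cos(a),np.sin(a),0]); z=np.array([0,0,-1.]); x=np.cross(y,z)
    T=Ro.from_matrix(np.stack([x,y,z],1))
    return R.inv().apply(np.array(xyz)-s["tool_pos"]).round(1), np.rad2deg((R.inv()*T).as_rotvec()).round(2)
E
python3 - <<'E'
from h import *
p=manip.snapshot("wrist"); print(np.round(p["tool_from_camera"],3)); print(p["K"])
for a in (65,0): print(delta((490,300,250),a))
E
```

```text
[[ 0.00000e+00 -9.63000e-01 -2.69000e-01  7.56330e+01]
 [ 1.00000e+00  0.00000e+00 -1.00000e-03 -3.67000e-01]
 [ 1.00000e-03 -2.69000e-01  9.63000e-01 -1.71289e+02]
 [ 0.00000e+00  0.00000e+00  0.00000e+00  1.00000e+00]]
[[279.37997502   0.         253.24690614]
 [  0.         279.37997502 193.52047423]
 [  0.           0.           1.        ]]
(array([-317.1,  -95.9,  -35.4]), array([ 0.  , -0.  , -0.03]))
(array([-317.1,  -95.9,  -35.4]), array([ 0.  , -0.  , 64.97]))
```

The rows are not in the units I measure in: shifts go in shares of 800 mm and turns go in shares of 360 degrees. I convert before sending: -317 mm / 800 = -0.3963, -280 mm / 800 = -0.35, 64 degrees / 360 = 0.1778.

Emit:
servo_tool(
  series="-0.05 -0.015 -0.0063 0 0 0.0222 -1; -0.1 -0.03 -0.0125 0 0 0.0444 -1; -0.15 -0.045 -0.0188 0 0 0.0667 -1; -0.2 -0.06 -0.025 0 0 0.0889 -1; -0.25 -0.075 -0.0313 0 0 0.1111 -1; -0.3 -0.09 -0.0375 0 0 0.1333 -1; -0.35 -0.105 -0.0438 0 0 0.1556 -1; -0.3963 -0.12 -0.0438 0 0 0.1778 -1",
)

```text
clock: 1.95
tool_pos: [491.6, 298.6, 250.6]
tcp_rot: [0.703, 0.711, 0.001, 0.0]
contact_force: [0.0, 0.5, 0.9]
width: 92.2
grasp_force: 0.0
```

In the tool's units: 1 degrees / 360 = 0.0028.

Emit:
servo_tool(
  series="0 0 0 0 0 0.0028 -1; 0 0 0 0 0 0.0028 -1; 0 0 0 0 0 0.0028 -1",
)

```text
clock: 2.25
tool_pos: [489.1, 300.6, 249.4]
tcp_rot: [0.707, 0.708, -0.0, -0.0]
contact_force: [-0.5, -0.9, 0.5]
width: 92.0
grasp_force: 0.0
```

Run:
```python
from h import *
s=manip.sense(); print(s["tool_pos"],s["tcp_rot"],s["joint_positions"])
p=wristpose(manip.snapshot("wrist"),s); save(p,"w1.png",s=1.5)
np.savez("w1",color=p["color"],K=p["K"],R=p["R"],t=p["t"])
for n in ["cassette","cassette_tab","cover","black_cap","marker","pliers","tape_roll","pen"]:
    for d in manip.silhouettes(n,p)[:3]:
        m=np.argwhere(d["pixels"]).mean(0)[::-1]; print(n,round(d["score"],2),np.round(d["rect"]),at_z(p,m,20).round())
```

```text
[489.07062327 300.61135789 249.44006189] [ 7.06510716e-01  7.07702255e-01 -1.64983725e-04 -3.16551170e-04] [3.40473588e-01 1.34559847e-01 1.55462116e+00 4.31964560e-04
 1.45298235e+00 3.38737601e-01]
cassette 0.56 [273. 152.  31.  46.] [515. 328.  20.]
cassette_tab 0.76 [274. 152.  32.  43.] [516. 326.  20.]
cassette_tab 0.67 [267. 155.  20.  32.] [509. 321.  20.]
cover 0.53 [266. 153.  22.  29.] [509. 321.  20.]
black_cap 0.57 [191. 248.  18.  27.] [389. 175.  20.]
marker 0.76 [315. 217.  17.  33.] [583. 229.  20.]
marker 0.39 [268. 155.  23.  31.] [509. 320.  20.]
pliers 0.86 [231. 322.  78.  96.] [451.  38.  20.]
pliers 0.34 [239. 336.  20.  21.] [460.   6.  20.]
tape_roll 0.68 [357. 149.  47.  47.] [638. 331.  20.]
tape_roll 0.55 [228. 321.  81.  96.] [451.  39.  20.]
pen 0.75 [290.  46.  58.  88.] [534. 467.  20.]
```

View pics/w1.png

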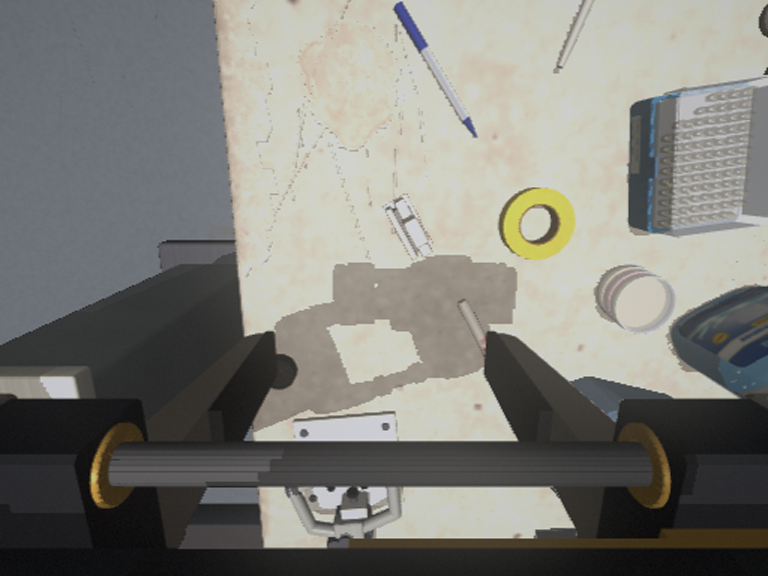

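The wrist image shows one cassette at (408,226) and the pliers' nest plate at (345,440). I'll go closer for the enlarged view.

In the tool's units: 130 mm / 800 = 0.1625, 120 mm / 800 = 0.15.

Emit:
servo_tool(
  series="-0.0313 0.0125 0.05 0 0 0 -1; -0.0625 0.025 0.1 0 0 0 -1; -0.0625 0.025 0.15 0 0 0 -1; -0.0625 0.025 0.1625 0 0 0 -1; -0.0625 0.025 0.1625 0 0 0 -1;-0.0625 0.025 0.1625 0 0 0 -1",
)

```text
clock: 3.3
tool_pos: [511.1, 250.7, 121.7]
tcp_rot: [0.707, 0.707, 0.001, 0.001]
contact_force: [0.3, 0.1, -0.2]
width: 91.9
grasp_force: 0.0
```

Run:
```python
from h import *
s=manip.sense(); print(s["tool_pos"],s["tcp_rot"])
p=wristpose(manip.snapshot("wrist"),s)
np.savez("w2",color=p["color"],K=p["K"],R=p["R"],t=p["t"])
u=proj(p,(515,328,30)).astype(int); x0,y0=max(u[0]-75,0),max(u[1]-60,0); print(u,x0,y0)
save(p,"w2.png",(x0,y0,x0+150,y0+120),5)
for n in ["cassette","cassette_tab","cover"]:
    for d in manip.silhouettes(n,p)[:2]:
        m=np.argwhere(d["pixels"]).mean(0)[::-1]; print(n,round(d["score"],2),np.round(d["rect"]),at_z(p,m,20).round())
```

```text
[511.09479378 250.70989954 121.74575611] [0.70701144 0.70720028 0.00140508 0.00078292]
[257 113] 182 53
cassette 0.67 [258. 114.  49.  70.] [516. 328.  20.]
cassette_tab 0.65 [260. 115.  46.  65.] [516. 328.  20.]
cassette_tab 0.42 [317.  10.  16.  20.] [567. 415.  20.]
cover 0.78 [250. 117.  34.  48.] [507. 324.  20.]
```

View pics/w2.png

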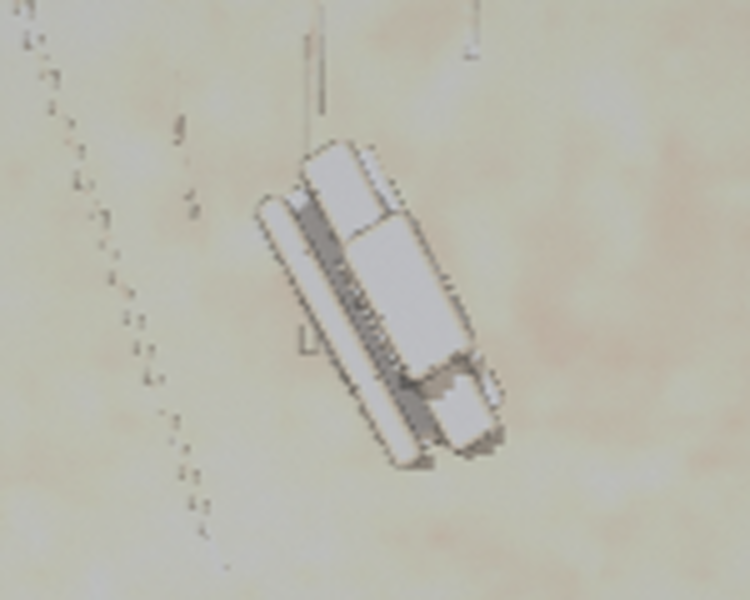

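The crop confirms the cassette: the tab top is the quad (345,238)–(402,208)–(470,345)–(412,383), and the open cover is the strip on its left, which is the world −x side.

Run:
```python
from h import *
p=dict(np.load("w2.npz"))
q=np.array([(345,238),(402,208),(470,345),(412,383)])/5+(182,53)
W=np.array([at_z(p,u,72) for u in q]); print(W.round(1))
c=W.mean(0); print("c",c.round(1),"w",[np.linalg.norm(W[i]-W[(i+1)%4]).round(1) for i in range(4)])
ax=(W[0]+W[1]-W[2]-W[3])/2; print(np.degrees(np.arctan2(ax[1],ax[0])), np.linalg.norm(ax))
# cover top strip ends z=42ish
q=np.array([(262,208),(280,198),(425,455),(400,467)])/5+(182,53)
V=np.array([at_z(p,u,40) for u in q]); a2=(V[0]+V[1]-V[2]-V[3])/2
print(np.degrees(np.arctan2(a2[1],a2[0])),np.linalg.norm(a2),V.mean(0).round(1))
ang=np.degrees(np.arctan2(ax[1],ax[0]))-90
print(delta((c[0],c[1],110),ang), delta((c[0],c[1],46),ang))
```

```text
[[509.5 336.8  72. ]
 [518.  341.   72. ]
 [528.6 321.2  72. ]
 [519.8 315.5  72. ]]
c [519.  328.6  72. ] w [np.float64(9.5), np.float64(22.5), np.float64(10.5), np.float64(23.6)]
116.97530312796954 23.07199920532782
119.47354912466557 50.189477728460666 [509.  322.1  40. ]
(array([78. ,  7.8, 11.9]), array([  0.22,  -0.  , -26.97])) (array([78. ,  7.6, 75.9]), array([  0.22,  -0.  , -26.97]))
```

In the tool's units: 78 mm / 800 = 0.0975, 76 mm / 800 = 0.095, -28.5 degrees / 360 = -0.0792.

Emit:
servo_tool(
  series="0.0325 0.0038 0.0125 0 0 -0.0222 -1; 0.065 0.0075 0.0125 0 0 -0.0444 -1; 0.0975 0.01 0.0125 0 0 -0.0667 -1; 0.0975 0.01 0.0125 0 0 -0.0792 -1; 0.0975 0.01 0.05 0 0 -0.0792 -1; 0.0975 0.01 0.0813 0 0 -0.0792 -1; 0.0975 0.01 0.095 0 0 -0.0792 -1; 0.0975 0.01 0.095 0 0 -0.0792 -1",
)

```text
clock: 4.3
tool_pos: [516.9, 327.6, 42.5]
tcp_rot: [0.511, 0.859, -0.001, -0.001]
contact_force: [-0.1, -0.0, 0.3]
width: 91.5
grasp_force: 0.0
```

Run:
```python
from h import *
s=manip.sense(); print(s["tool_pos"],s["tcp_rot"],delta((519,328.6,46),28.5))
```

```text
[516.90096761 327.60486925  42.47752517] [ 5.11442025e-01  8.59316759e-01 -1.04089089e-03 -8.23896626e-04] (array([-0.1,  2.3, -3.5]), array([-0.15, -0.02, -0.02]))
```

In the tool's units: -3.5 mm / 800 = -0.0044, 2.3 mm / 800 = 0.0029.

Emit:
servo_tool(
  series="0 0.0029 -0.0044 0 0 0 -1; 0 0.0029 -0.0044 0 0 0 0; 0 0.0029 -0.0044 0 0 0 0.5; 0 0.0029 -0.0044 0 0 0 1; 0 0.0029 -0.0044 0 0 0 1; 0 0.0029 -0.0044 0 0 0 1; 0 0.0029 -0.0044 0 0 0 1; 0 0.0029 -0.0044 0 0 0 1",
  squeeze=12,
)

```text
clock: 5.1
tool_pos: [519.9, 329.0, 47.1]
tcp_rot: [0.511, 0.859, -0.0, -0.0]
contact_force: [0.8, 0.2, 0.3]
width: 38.2
grasp_force: 0.0
```

Emit:
servo_tool(
  series="0 0 0 0 0 0 1; 0 0 0 0 0 0 1; 0 0 0 0 0 0 1; 0 0 0 0 0 0 1",
)

```text
clock: 5.5
tool_pos: [519.8, 328.9, 47.0]
tcp_rot: [0.511, 0.859, -0.0, -0.0]
contact_force: [0.1, 0.1, 0.5]
width: 11.9
grasp_force: 12.0
```

In the tool's units: -205 mm / 800 = -0.2563, -155 mm / 800 = -0.1938, 28.5 degrees / 360 = 0.0792.

Emit:
servo_tool(
  series="0 0 -0.025 0 0 0 1; 0 0 -0.075 0 0 0 1; -0.0375 -0.03 -0.1313 0 0 0.0111 1; -0.0813 -0.0625 -0.1875 0 0 0.0222 1; -0.125 -0.0975 -0.1938 0 0 0.0389 1; -0.1688 -0.1313 -0.1938 0 0 0.0556 1; -0.2125 -0.165 -0.1938 0 0 0.0722 1; -0.2563 -0.2 -0.1938 0 0 0.0792 1",
  squeeze=25,
)

```text
clock: 6.3
tool_pos: [476.4, 70.6, 202.3]
tcp_rot: [0.708, 0.706, 0.0, 0.0]
contact_force: [0.8, -0.1, -2.3]
width: 11.9
grasp_force: 25.0
```

Run:
```python
from h import *
print(manip.sense()["tool_pos"],delta((455,-60,200),0))
```

```text
[476.35489444  70.6353935  202.27940863] (array([-130.7,  -20.9,    2.3]), array([ 0.04,  0.02, -0.2 ]))
```

In the tool's units: -130 mm / 800 = -0.1625, -118 mm / 800 = -0.1475.

Emit:
servo_tool(
  series="-0.05 -0.0075 0 0 0 0 1; -0.1 -0.015 0 0 0 0 1; -0.1475 -0.0225 0 0 0 0 1; -0.1625 -0.025 0 0 0 0 1; -0.1625 -0.025 0 0 0 0 1; -0.1625 -0.025 0 0 0 0 1",
)

```text
clock: 6.9
tool_pos: [456.9, -56.6, 201.9]
tcp_rot: [0.707, 0.707, 0.0, -0.0]
contact_force: [0.1, 0.7, -2.1]
width: 11.7
grasp_force: 25.0
```

Run:
```python
from h import *
s=manip.sense(); print(s["tool_pos"],s["tcp_rot"])
p=wristpose(manip.snapshot("wrist"),s)
np.savez("w3",color=p["color"],K=p["K"],R=p["R"],t=p["t"])
save(p,"w3.png",(110,0,370,200),3)
for n in ["pliers","stop_block","jaw_pads","cassette","handle"]:
    for d in manip.silhouettes(n,p)[:2]:
        m=np.argwhere(d["pixels"]).mean(0)[::-1]; print(n,round(d["score"],2),np.round(d["rect"]),at_z(p,m,20).round())
```

```text
[456.94661647 -56.59492558 201.90630624] [ 7.07244378e-01  7.06968983e-01  2.51976119e-04 -4.28692016e-04]
pliers 0.92 [246. 125. 110. 198.] [452.  40.  20.]
stop_block 0.74 [258. 118.  26.  26.] [460.  13.  20.]
jaw_pads 0.84 [246. 127. 109. 203.] [452.  39.  20.]
cassette 0.94 [249. 226.  35.  90.] [ 454. -113.   20.]
handle 0.85 [234. 190.  24.  81.] [433. -62.  20.]
```

View pics/w3.png

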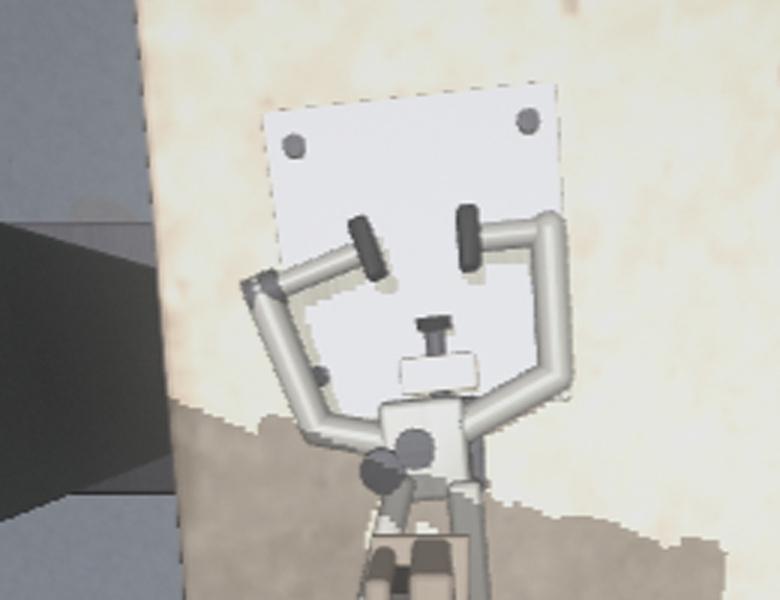

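Run:
```python
from h import *
from scipy.optimize import least_squares
p=dict(np.load("w3.npz"))
o=lambda a,b:(a/3+110,b/3)
L=[((132,60,8),o(264,114)),((132,-56,8),o(555,84)),((0,0,48),o(414,448)),((10,-56,8),o(570,400))]
def f(v):
    c,s=np.cos(v[2]),np.sin(v[2])
    return np.ravel([proj(p,(v[0]+c*a[0]-s*a[1],v[1]+s*a[0]+c*a[1],a[2]))-u for a,u in L])
r=least_squares(f,[455,0,1.6],x_scale=[1,1,.01],loss="soft_l1"); v=r.x
print(v[:2].round(1),np.degrees(v[2]).round(2),f(v).round(1))
np.save("pl",v); c,s=np.cos(v[2]),np.sin(v[2]); M=np.array([[c,-s],[s,c]])
for n,u,z in [("plateFL",o(264,114),8),("plateFR",o(555,84),8),("pivot",o(414,448),48),("fixpad a",o(458,208),42),("fixpad b",o(460,270),42),("movpad",o(372,215),42),("movpad",o(387,276),42),("rivet",o(383,470),44),("tip face",o(434,317),30),("blk",o(439,355),36),("blkL",o(401,390),36),("blkR",o(478,390),36)]:
    print(n,(M.T@(at_z(p,u,z)[:2]-v[:2])).round(1))
```

```text
[461.1 -19.3] 94.86 [-1.5 -0.7  0.3 -0.2  8.9  0.2 -0.5  1. ]
plateFL [131.1  58.3]
plateFR [131.9 -55.7]
pivot [ 1.1 10.3]
fixpad a [ 85.8 -13.4]
fixpad b [ 64.5 -12.5]
movpad [86.2 18.2]
movpad [64.8 14.8]
rivet [-6.9 23.3]
tip face [49.1 -1.6]
blk [34.7 -2.3]
blkL [22.8 13.7]
blkR [ 20.2 -16.4]
```

```bash
python3 - <<'E'
from h import *
from scipy.optimize import least_squares
p=dict(np.load("w3.npz"))
o=lambda a,b:(a/3+110,b/3)
L=[((132,60,8),o(264,114)),((132,-56,8),o(555,84)),((10,-56,8),o(570,400)),((86,-12,42),o(458,208)),((64,-12,42),o(460,270)),((86,18,42),o(372,215))]
def f(v):
    c,s=np.cos(v[2]),np.sin(v[2])
    return np.ravel([proj(p,(v[0]+c*a[0]-s*a[1],v[1]+s*a[0]+c*a[1],a[2]))-u for a,u in L])
v=least_squares(f,[455,0,1.6],x_scale=[1,1,.01],loss="soft_l1").x
print(v[:2].round(1),np.degrees(v[2]).round(2),f(v).round(1)); np.save("pl",v)
open("h.py","a").write('''
def pw(a):
    v=np.load("pl.npy"); c,s=np.cos(v[2]),np.sin(v[2]); return np.array([v[0]+c*a[0]-s*a[1],v[1]+s*a[0]+c*a[1],a[2]])
def wp(X):
    v=np.load("pl.npy"); c,s=np.cos(v[2]),np.sin(v[2]); d=np.array(X[:2])-v[:2]; return np.array([c*d[0]+s*d[1],-s*d[0]+c*d[1],X[2]])
def pd(a): return delta(pw(a),np.degrees(np.load("pl.npy")[2])-90)
def st():
    s=manip.sense(); q=Ro.from_quat(s["tcp_rot"]).as_matrix(); v=np.load("pl.npy")[2]
    F=s["contact_force"]; c,n=np.cos(v),np.sin(v)
    print("t",round(s["clock"],2),"tcp(pl)",wp(s["tool_pos"]).round(1),"yaw",np.degrees(np.arctan2(q[1,1],q[0,1])-v).round(2)+90,"F(pl)",(c*F[0]+n*F[1]).round(2),(-n*F[0]+c*F[1]).round(2),F[2].round(2),"w",s["width"].round(1))
''')
E
python3 - <<'E'
from h import *
st()
print("above",pd((122,-3,110))); print("cap world 385,172 in pl",wp((385,172,0)))
s=manip.snapshot("scene");
E
```

```text
[462.2 -19.2] 95.21 [-1.3 -0.4  0.5 -0.5  0.3  0.7 -0.8 -0.2  0.2  0.4  0.7  0.2]Traceback (most recent call last):
  File "<stdin>", line 2, in <module>
  File "h.py", line 33, in st
    print("t",round(s["clock"],2),"tcp(pl)",wp(s["tool_pos"]).round(1),"yaw",np.degrees(np.arctan2(q[1,1],q[0,1])-v).round(2)+90,"F(pl)",(c*F[0]+n*F[1]).round(2),(-n*F[0]+c*F[1]).round(2),F[2].round(2),"w",s["width"].round(1))
                                                                                                                                                                                                              ^^^^^^^^^^^^^^^^
AttributeError: 'float' object has no attribute 'round'
```

```bash
sed -i 's/s\["width"\].round(1)/round(s["width"],1)/' h.py
python3 - <<'E'
from h import *
st()
print("above",pd((122,-3,110)))
E
```

```text
t 7.2 tcp(pl) [-36.8   8.5 202.1] yaw -5.140000000000001 F(pl) -0.76 -0.44 -1.52 w 11.9
above (array([159.1,  -2.8,  92.1]), array([-0.  , -0.01, -5.14]))
```

In the tool's units: 159 mm / 800 = 0.1988, 110 mm / 800 = 0.1375, -5.2 degrees / 360 = -0.0144.

Emit:
servo_tool(
  series="0.05 -0.0013 0 0 0 -0.0056 1; 0.1 -0.0025 0 0 0 -0.0111 1; 0.15 -0.0038 0 0 0 -0.0144 1; 0.1875 -0.0038 0.025 0 0 -0.0144 1; 0.1988 -0.0038 0.0688 0 0 -0.0144 1; 0.1988 -0.0038 0.115 0 0 -0.0144 1; 0.1988 -0.0038 0.1375 0 0 -0.0144 1; 0.1988 -0.0038 0.1375 0 0 -0.0144 1",
)

```text
clock: 8.0
tool_pos: [451.2, 102.2, 89.1]
tcp_rot: [0.674, 0.739, -0.002, -0.003]
contact_force: [0.5, 0.1, -1.2]
width: 11.7
grasp_force: 25.0
```

Run:
```python
from h import *
st()
s=manip.sense()
p=wristpose(manip.snapshot("wrist"),s); save(p,"w4.png",(120,60,380,260),3)
np.savez("w4",color=p["color"],K=p["K"],R=p["R"],t=p["t"])
sc=manip.snapshot("scene"); u=proj(sc,pw((110,0,40))).astype(int); print(u)
save(sc,"s4.png",(u[0]-60,u[1]-50,u[0]+60,u[1]+50),6)
print(pd((122,-3,57)))
```

```text
t 8.0 tcp(pl) [ 1.219e+02 -1.000e-01  8.910e+01] yaw 0.030000000000001137 F(pl) 0.05 -0.48 -1.21 w 11.7
[265 234]
(array([ 0.8, -0.2, 35.7]), array([ 0.02, -0.  , -0.01]))
```

View pics/w4.png

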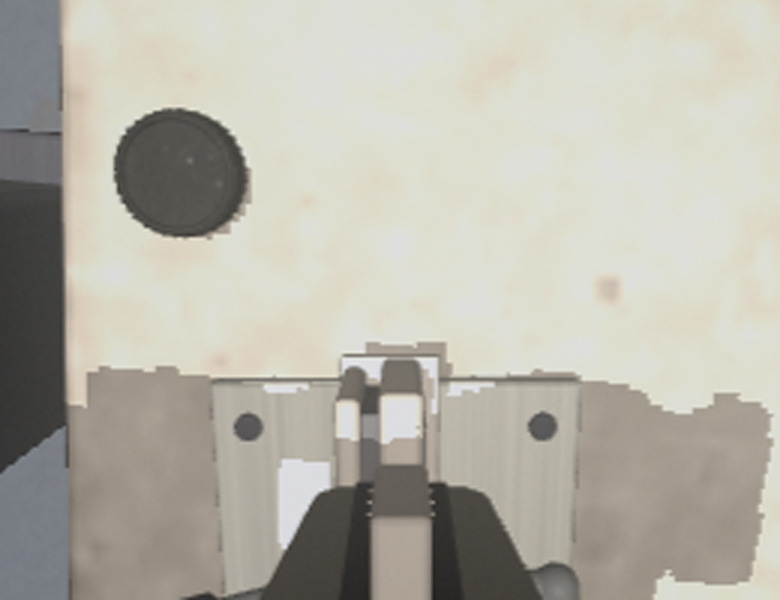

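Run:
```python
from h import *
p=dict(np.load("w4.npz")); o=lambda a,b:(a/3+120,b/3+60)
for u,z in [((213,380),8),((579,378),8),((343,355),46),((438,355),46),((343,355),42),((438,355),42)]: print(wp(at_z(p,o(*u),z)).round(1))
st(); print(pd((122,-3,57)))
```

```text
[133.1  58.7   8. ]
[134. -55.   8.]
[149.6  15.2  46. ]
[149.7  -9.7  46. ]
[148.7  15.5  42. ]
[148.8  -9.9  42. ]
t 8.1 tcp(pl) [121.2  -3.2  92.7] yaw -0.010000000000005116 F(pl) 0.34 -1.2 -0.76 w 12.0
(array([ 0.8, -0.2, 35.7]), array([ 0.02, -0.  , -0.01]))
```

In the tool's units: 36 mm / 800 = 0.045, 35 mm / 800 = 0.0438.

Emit:
servo_tool(
  series="0.0013 0 0.025 0 0 0 1; 0.0013 0 0.0375 0 0 0 1; 0.0013 0 0.0438 0 0 0 1; 0.0013 0 0.045 0 0 0 1; 0.0013 0 0.045 0 0 0 1",
)

```text
clock: 8.6
tool_pos: [454.5, 102.4, 56.7]
tcp_rot: [0.675, 0.738, 0.0, 0.0]
contact_force: [0.4, 0.5, -1.3]
width: 11.4
grasp_force: 25.0
```

Run:
```python
from h import *
st(); print(pd((100,-2.8,56.3)))
```

```text
t 8.6 tcp(pl) [121.8  -3.4  56.7] yaw -0.04000000000000625 F(pl) 0.45 -0.48 -1.28 w 11.4
(array([-21.8,  -0.6,   0.4]), array([ 0.06,  0.01, -0.04]))
```

In the tool's units: -36 mm / 800 = -0.045, -34 mm / 800 = -0.0425.

Emit:
servo_tool(
  series="-0.01 -0.0006 0.0005 0 0 0 1; -0.02 -0.0006 0.0005 0 0 0 1; -0.03 -0.0006 0.0005 0 0 0 1; -0.0375 -0.0006 0.0005 0 0 0 1; -0.0425 -0.0006 0.0005 0 0 0 1; -0.045 -0.0006 0.0005 0 0 0 1; -0.045 -0.0006 0.0005 0 0 0 1; -0.045 -0.0006 0.0005 0 0 0 1",
)

```text
clock: 9.4
tool_pos: [456.6, 66.7, 55.6]
tcp_rot: [0.674, 0.738, -0.0, -0.0]
contact_force: [0.9, -0.2, -1.3]
width: 11.9
grasp_force: 25.0
```

Run:
```python
from h import *
st()
```

```text
t 9.4 tcp(pl) [86.1 -2.3 55.6] yaw -0.030000000000001137 F(pl) -0.24 -0.92 -1.29 w 11.9
```

In the tool's units: -5 mm / 800 = -0.0063, -4 mm / 800 = -0.005.

Emit:
servo_tool(
  series="-0.0013 0 0 0 0 0 1; -0.0025 0 0 0 0 0 1; -0.0038 0 0 0 0 0 1; -0.005 0 0 0 0 0 1; -0.0063 0 0 0 0 0 1; -0.0063 0 0 0 0 0 1",
)

```text
clock: 10.0
tool_pos: [457.2, 61.5, 55.7]
tcp_rot: [0.675, 0.738, -0.0, 0.0]
contact_force: [-0.8, -0.5, -1.9]
width: 11.7
grasp_force: 25.0
```

In the tool's units: -2 mm / 800 = -0.0025, -1.4 mm / 800 = -0.0018.

Emit:
servo_tool(
  series="-0.0009 0 0 0 0 0 1; -0.0018 0 0 0 0 0 1; -0.0025 0 0 0 0 0 1; -0.0025 0 0 0 0 0 1",
)

```text
clock: 10.4
tool_pos: [457.3, 59.6, 55.7]
tcp_rot: [0.674, 0.738, -0.0, 0.0]
contact_force: [0.9, 1.0, -1.6]
width: 11.8
grasp_force: 25.0
```

Run:
```python
from h import *
st()
```

```text
t 10.4 tcp(pl) [78.9 -2.3 55.7] yaw -0.04000000000000625 F(pl) 0.91 -1.02 -1.56 w 11.8
```

In the tool's units: -0.5 mm / 800 = -0.0006.

Emit:
servo_tool(
  series="-0.0006 0 0 0 0 0 1; -0.0006 0 0 0 0 0 1; -0.0006 0 0 0 0 0 1",
)

```text
clock: 10.7
tool_pos: [457.3, 59.1, 55.7]
tcp_rot: [0.674, 0.738, 0.0, -0.0]
contact_force: [0.6, 0.4, -1.9]
width: 11.6
grasp_force: 25.0
```

In the tool's units: -0.5 mm / 800 = -0.0006.

Emit:
servo_tool(
  series="-0.0006 0 0 0 0 0 1; -0.0006 0 0 0 0 0 1; -0.0006 0 0 0 0 0 1",
)

```text
clock: 11.0
tool_pos: [457.4, 58.7, 55.7]
tcp_rot: [0.674, 0.738, 0.0, 0.0]
contact_force: [0.2, -0.8, -1.3]
width: 11.9
grasp_force: 25.0
```

Emit:
servo_tool(
  series="-0.0006 0 0 0 0 0 1; -0.0006 0 0 0 0 0 1; -0.0013 0 0 0 0 0 1; -0.0013 0 0 0 0 0 1",
)

```text
clock: 11.4
tool_pos: [457.4, 58.0, 55.7]
tcp_rot: [0.675, 0.738, 0.0, -0.0]
contact_force: [-0.0, 3.0, -1.4]
width: 11.8
grasp_force: 25.0
```

In the tool's units: -0.5 mm / 800 = -0.0006.

Emit:
servo_tool(
  series="-0.0006 0 0 0 0 0 1; -0.0006 0 0 0 0 0 1; -0.0006 0 0 0 0 0 1",
)

```text
clock: 11.7
tool_pos: [457.5, 57.5, 55.7]
tcp_rot: [0.675, 0.738, 0.0, -0.0]
contact_force: [-0.4, 5.5, 0.1]
width: 12.1
grasp_force: 25.0
```

In the tool's units: -0.5 mm / 800 = -0.0006.

Emit:
servo_tool(
  series="-0.0006 0 0 0 0 0 1; -0.0006 0 0 0 0 0 1; -0.0006 0 0 0 0 0 1",
)

```text
clock: 12.0
tool_pos: [457.5, 57.2, 55.7]
tcp_rot: [0.675, 0.738, 0.0, -0.0]
contact_force: [-1.3, 5.2, 1.2]
width: 11.9
grasp_force: 25.0
```

Emit:
servo_tool(
  series="0.0006 0 0 0 0 0 1; 0.001 0 0 0 0 0 1; 0.001 0 0 0 0 0 0.7; 0.001 0 0 0 0 0 0.4; 0.001 0 0 0 0 0 0.2; 0.001 0 0 0 0 0 0; 0.001 0 -0.0375 0 0 0 0; 0.001 0 -0.075 0 0 0 0",
)

```text
clock: 12.8
tool_pos: [456.5, 57.3, 115.6]
tcp_rot: [0.675, 0.738, -0.001, -0.001]
contact_force: [0.1, -0.5, -0.6]
width: 45.9
grasp_force: 0.0
```

Run:
```python
from h import *
st(); print(pd((-73,6,115))); s=manip.snapshot("scene"); u=proj(s,pw((40,0,30))).astype(int)
save(s,"s5.png",(u[0]-60,u[1]-50,u[0]+60,u[1]+50),6)
```

```text
t 12.8 tcp(pl) [ 76.8  -1.4 115.6] yaw -0.04000000000000625 F(pl) -0.5 -0.08 -0.56 w 45.9
(array([-149.8,   -7.2,    0.6]), array([-0.14, -0.01, -0.04]))
```

View pics/s5.png

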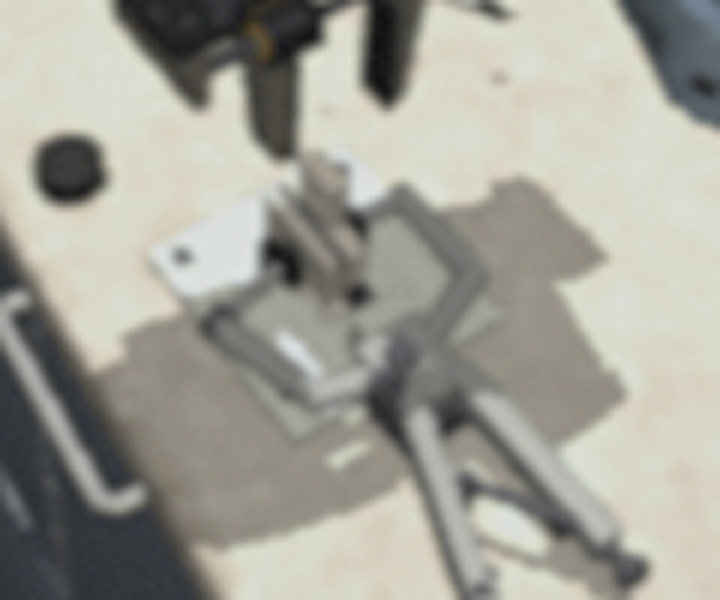

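Cassette stands between the pads (scene crop (330,230)), pliers open. Next, a look at the handles.

In the tool's units: -225 mm / 800 = -0.2813, -215 mm / 800 = -0.2688.

Emit:
servo_tool(
  series="-0.05 0 -0.025 0 0 0 -1; -0.1063 -0.005 -0.05 0 0 0 -1; -0.1625 -0.0088 -0.05 0 0 0 -1; -0.2188 -0.0088 -0.05 0 0 0 -1; -0.2688 -0.0088 -0.05 0 0 0 -1; -0.2813 -0.0088 -0.05 0 0 0 -1; -0.2813 -0.0088 -0.05 0 0 0 -1; -0.2813 -0.0088 -0.05 0 0 0 -1",
)

```text
clock: 13.65
tool_pos: [470.6, -166.3, 155.4]
tcp_rot: [0.674, 0.738, 0.0, -0.001]
contact_force: [-0.4, 0.6, 0.0]
width: 92.0
grasp_force: 0.0
```

Run:
```python
from h import *
s=manip.sense(); st()
p=wristpose(manip.snapshot("wrist"),s); save(p,"w6.png",(120,20,380,220),3)
np.savez("w6",color=p["color"],K=p["K"],R=p["R"],t=p["t"])
for n in ["handle","lever","fixed_handle_grip"]:
    for d in manip.silhouettes(n,p)[:2]:
        m=np.argwhere(d["pixels"]).mean(0)[::-1]; print(n,round(d["score"],2),np.round(d["rect"]),wp(at_z(p,m,40)).round())
for x in (75,-73): print(((proj(p,pw((x,-6,44)))-(120,20))*3).round())
```

```text
t 13.65 tcp(pl) [-147.2    5.   155.4] yaw -0.01999999999999602 F(pl) 0.61 0.3 0.05 w 92.0
handle 0.94 [227. 114.  63. 168.] [-61.  33.  40.]
handle 0.62 [254. 101. 126. 199.] [-24.  10.  40.]
lever 0.74 [210. 165.  29.  65.] [-125.   54.   40.]
fixed_handle_grip 0.55 [256.  99. 128. 196.] [-24.  10.  40.]
[ 440. -263.]
[434. 290.]
```

View pics/w6.png

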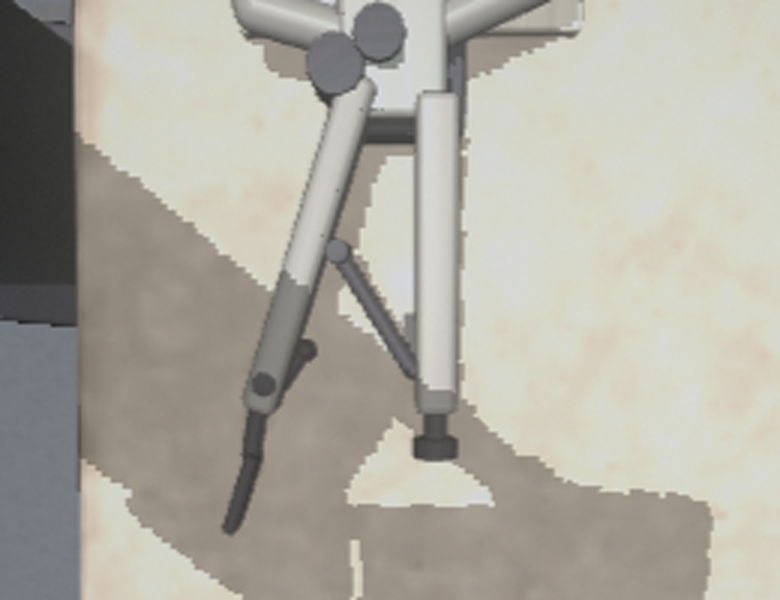

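Run:
```python
from h import *
p=dict(np.load("w6.npz")); o=lambda a,b:(a/3+120,b/3+20)
for u in [(275,290),(320,290),(265,310),(300,230),(416,290),(457,290),(230,530),(252,460)]: print(u,wp(at_z(p,o(*u),44)).round(1))
st(); print(pd((-73,9,70)),pd((-73,9,19)))
```

```text
(275, 290) [-73.1  45.7  44. ]
(320, 290) [-73.1  31.1  44. ]
(265, 310) [-79.4  49.2  44. ]
(300, 230) [-54.6  37.   44. ]
(416, 290) [-73.1  -0.2  44. ]
(457, 290) [-73.1 -13.5  44. ]
(230, 530) [-154.4   64.8   44. ]
(252, 460) [-129.4   55.9   44. ]
t 13.85 tcp(pl) [-146.9    4.7  155.6] yaw 0.06999999999999318 F(pl) 0.26 -0.83 0.63 w 92.0
(array([73.9, -4.2, 85.6]), array([-0.01, -0.02,  0.07])) (array([ 73.9,  -4.2, 136.6]), array([-0.01, -0.02,  0.07]))
```

In the tool's units: 136 mm / 800 = 0.17, 130 mm / 800 = 0.1625.

Emit:
servo_tool(
  series="0.05 -0.005 0 0 0 0 -1; 0.0875 -0.005 0.0375 0 0 0 -1; 0.0925 -0.005 0.0875 0 0 0 -1; 0.0925 -0.005 0.1188 0 0 0 -1; 0.0925 -0.005 0.1438 0 0 0 -1; 0.0925 -0.005 0.1625 0 0 0 -1; 0.0925 -0.005 0.17 0 0 0 -1; 0.0925 -0.005 0.17 0 0 0 -1",
)

```text
clock: 14.65
tool_pos: [459.6, -93.2, 19.2]
tcp_rot: [0.674, 0.739, -0.0, -0.001]
contact_force: [-0.3, -0.1, 0.8]
width: 91.8
grasp_force: 0.0
```

Run:
```python
from h import *
st(); print(pd((-73,6.5,19)))
```

```text
t 14.65 tcp(pl) [-73.4   9.2  19.2] yaw 0.010000000000005116 F(pl) -0.09 0.28 0.8 w 91.8
(array([0.4, 2.7, 0.2]), array([-0.08, -0.05,  0.01]))
```

In the tool's units: 2.5 mm / 800 = 0.0031.

Emit:
servo_tool(
  series="0 0.0031 0 0 0 0 -0.4; 0 0.0031 0 0 0 0 -0.2; 0 0.0031 0 0 0 0 0; 0 0.0031 0 0 0 0 0.1; 0 0.0031 0 0 0 0 0.1; 0 0.0031 0 0 0 0 0.1",
  squeeze=35,
)

```text
clock: 15.25
tool_pos: [462.0, -94.1, 20.2]
tcp_rot: [0.674, 0.738, -0.001, -0.0]
contact_force: [-1.5, -0.3, -0.2]
width: 45.9
grasp_force: 0.6
```

Emit:
servo_tool(
  series="0 0 0 0 0 0 0.3; 0 0 0 0 0 0 0.6; 0 0 0 0 0 0 1; 0 0 0 0 0 0 1; 0 0 0 0 0 0 1",
)

```text
clock: 15.75
tool_pos: [464.2, -94.0, 20.6]
tcp_rot: [0.674, 0.738, 0.001, 0.001]
contact_force: [4.7, 1.7, -0.8]
width: 36.9
grasp_force: 35.0
```

Run:
```python
from h import *
st()
```

```text
t 15.75 tcp(pl) [-74.7   4.8  20.6] yaw -0.030000000000001137 F(pl) 1.27 -4.88 -0.84 w 36.9
```

In the tool's units: -105 mm / 800 = -0.1313, -85 mm / 800 = -0.1063.

Emit:
servo_tool(
  series="0 0 0 0 0 0 1; 0 -0.0013 0 0 0 0 0; 0 -0.0013 0 0 0 0 -0.5; 0 -0.0013 0 0 0 0 -0.8; 0 -0.0013 0 0 0 0 -1; 0 -0.0013 -0.05 0 0 0 -1; -0.0063 -0.0013 -0.1063 0 0 0 -1; -0.05 -0.0013 -0.1313 0 0 0 -1",
)

```text
clock: 16.55
tool_pos: [466.5, -132.6, 128.2]
tcp_rot: [0.673, 0.739, 0.001, 0.002]
contact_force: [1.5, -0.5, 0.3]
width: 90.5
grasp_force: 0.0
```

In the tool's units: -60 mm / 800 = -0.075, -40 mm / 800 = -0.05.

Emit:
servo_tool(
  series="-0.05 0 -0.0313 0 0 0 -1; -0.075 0 -0.0375 0 0 0 -1; -0.075 0 -0.0375 0 0 0 -1; -0.075 0 -0.0375 0 0 0 -1",
)

```text
clock: 16.95
tool_pos: [470.1, -192.9, 154.0]
tcp_rot: [0.675, 0.738, 0.0, -0.001]
contact_force: [0.2, 0.0, 0.3]
width: 91.8
grasp_force: 0.0
```

Run:
```python
from h import *
s=manip.sense(); st()
p=wristpose(manip.snapshot("wrist"),s); save(p,"w7.png",(120,20,380,220),3)
np.savez("w7",color=p["color"],K=p["K"],R=p["R"],t=p["t"])
for n in ["handle","lever"]:
    for d in manip.silhouettes(n,p)[:1]:
        m=np.argwhere(d["pixels"]).mean(0)[::-1]; print(n,round(d["score"],2),np.round(d["rect"]),wp(at_z(p,m,40)).round())
```

```text
t 16.95 tcp(pl) [-173.6    7.8  154. ] yaw -0.0799999999999983 F(pl) 0.03 -0.17 0.33 w 91.8
handle 0.74 [240.  87.  41. 170.] [-59.  17.  40.]
lever 0.82 [248. 138.  14.  72.] [-122.   14.   40.]
```

View pics/w7.png

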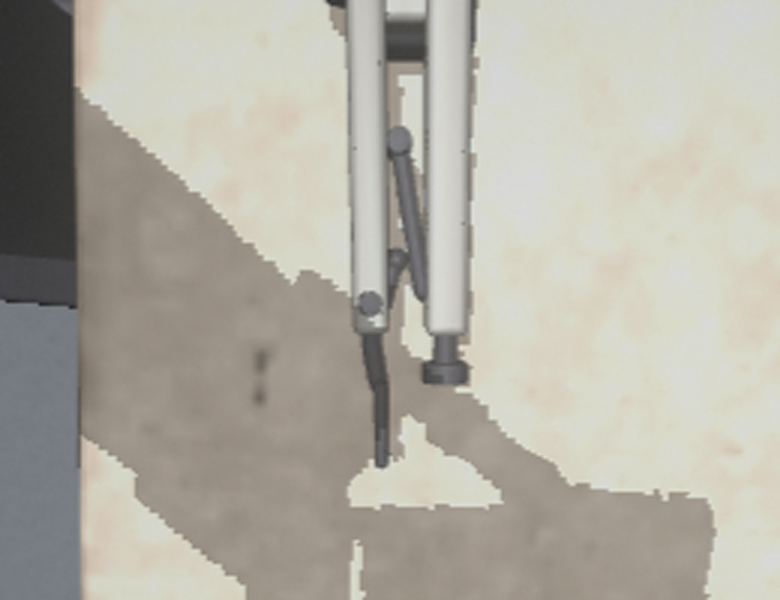

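Locked: both bars are parallel and the tail is at crop (381,430). I'll go in with closed fingers on its fixed-handle side.

Run:
```python
from h import *
p=dict(np.load("w7.npz")); o=lambda a,b:(a/3+120,b/3+20)
for u in [(377,465),(388,463),(388,400),(468,370),(448,384)]: print(u,wp(at_z(p,o(*u),43)).round(1))
st(); print(pd((-149,-12,20)))
```

```text
(377, 465) [-157.4   15.9   43. ]
(388, 463) [-156.7   12.1   43. ]
(388, 400) [-135.1   12.    43. ]
(468, 370) [-125.1  -14.7   43. ]
(448, 384) [-129.8   -8.1   43. ]
t 17.1 tcp(pl) [-172.6    7.9  153.6] yaw 0.030000000000001137 F(pl) -0.46 -0.04 -0.67 w 92.1
(array([ 23.4,  20.1, 133.6]), array([-0.1 , -0.1 ,  0.03]))
```

In the tool's units: 50 mm / 800 = 0.0625, 40 mm / 800 = 0.05.

Emit:
servo_tool(
  series="0.0275 0.025 0 0 0 0 0; 0.0275 0.025 0.025 0 0 0 1; 0.0275 0.025 0.05 0 0 0 1; 0.0275 0.025 0.0625 0 0 0 1; 0.0275 0.025 0.0625 0 0 0 1; 0.0275 0.025 0.0625 0 0 0 1; 0.0275 0.025 0.0625 0 0 0 1; 0.0275 0.025 0.0625 0 0 0 1",
  squeeze=10,
)

```text
clock: 17.9
tool_pos: [489.2, -170.1, 105.7]
tcp_rot: [0.675, 0.738, 0.0, 0.001]
contact_force: [-0.5, -0.1, -0.5]
width: 30.0
grasp_force: 0.0
```

Run:
```python
from h import *
st(); print(pd((-149,-12,20)))
```

```text
t 17.9 tcp(pl) [-152.7  -13.3  105.7] yaw -0.04000000000000625 F(pl) -0.1 0.47 -0.48 w 30.0
(array([ 3.8, -1.4, 85.7]), array([ 0.09,  0.06, -0.04]))
```

In the tool's units: 85 mm / 800 = 0.1063, 78 mm / 800 = 0.0975.

Emit:
servo_tool(
  series="0.0038 -0.0013 0 0 0 0 1; 0.0038 -0.0013 0 0 0 0 1; 0.0038 -0.0013 0 0 0 0 1; 0.0038 -0.0013 0.0375 0 0 0 1; 0.0038 -0.0013 0.075 0 0 0 1; 0.0038 -0.0013 0.0975 0 0 0 1; 0.0038 -0.0013 0.1063 0 0 0 1; 0.0038 -0.0013 0.1063 0 0 0 1",
)

```text
clock: 18.7
tool_pos: [486.7, -166.4, 19.0]
tcp_rot: [0.674, 0.738, -0.0, -0.001]
contact_force: [-0.2, -0.6, 0.5]
width: 0.6
grasp_force: 0.0
```

Run:
```python
from h import *
st()
```

```text
t 18.7 tcp(pl) [-148.8  -11.1   19. ] yaw -0.04000000000000625 F(pl) -0.56 0.21 0.46 w 0.6
```

In the tool's units: -24 mm / 800 = -0.03, -22 mm / 800 = -0.0275.

Emit:
servo_tool(
  series="0 -0.005 0 0 0 0 1; 0 -0.0088 0 0 0 0 1; 0 -0.0125 0 0 0 0 1; 0 -0.0163 0 0 0 0 1; 0 -0.02 0 0 0 0 1; 0 -0.0238 0 0 0 0 1; 0 -0.0275 0 0 0 0 1; 0 -0.03 0 0 0 0 1",
)

```text
clock: 19.5
tool_pos: [463.4, -169.1, 19.9]
tcp_rot: [0.675, 0.738, 0.0, 0.0]
contact_force: [0.9, -0.0, 1.8]
width: 0.4
grasp_force: 0.8
```

Run:
```python
from h import *
st()
p=manip.snapshot("scene"); d=manip.silhouettes("handle",p)[0]; m=np.argwhere(d["pixels"]).mean(0)[::-1]; print(d["score"],d["rect"],wp(at_z(p,m,40)).round())
```

```text
t 19.5 tcp(pl) [-149.3   12.3   19.9] yaw -0.04000000000000625 F(pl) -0.09 -0.93 1.84 w 0.4
0.64 [282.6, 275.5, 77.5, 85.3] [17. 16. 40.]
```

In the tool's units: -6 mm / 800 = -0.0075, -4 mm / 800 = -0.005.

Emit:
servo_tool(
  series="0 -0.0025 0 0 0 0 1; 0 -0.005 0 0 0 0 1; 0 -0.0075 0 0 0 0 1; 0 -0.0075 0 0 0 0 1",
)

```text
clock: 20.0
tool_pos: [456.9, -169.4, 19.5]
tcp_rot: [0.674, 0.738, -0.0, -0.0]
contact_force: [1.1, 0.7, 0.4]
width: 0.7
grasp_force: 0.0
```

Run:
```python
from h import *
st(); s=manip.sense()
p=wristpose(manip.snapshot("wrist"),s)
for n in ["handle","lever"]:
    for d in manip.silhouettes(n,p)[:1]:
        m=np.argwhere(d["pixels"]); m=m.mean(0)[::-1]; v=np.argwhere(d["pixels"])-np.argwhere(d["pixels"]).mean(0)
        print(n,round(d["score"],2),np.round(d["rect"]),wp(at_z(p,m,40)).round())
p=manip.snapshot("scene"); u=proj(p,pw((-30,0,30))).astype(int); save(p,"s8.png",(u[0]-80,u[1]-65,u[0]+80,u[1]+65),5)
```

```text
t 20.0 tcp(pl) [-149.1   18.9   19.5] yaw -0.030000000000001137 F(pl) 0.63 -1.2 0.42 w 0.7
handle 0.96 [253. 131.  71. 260.] [-71.  24.  40.]
lever 0.84 [237. 203.  44. 124.] [-121.   32.   40.]
```

View pics/s8.png

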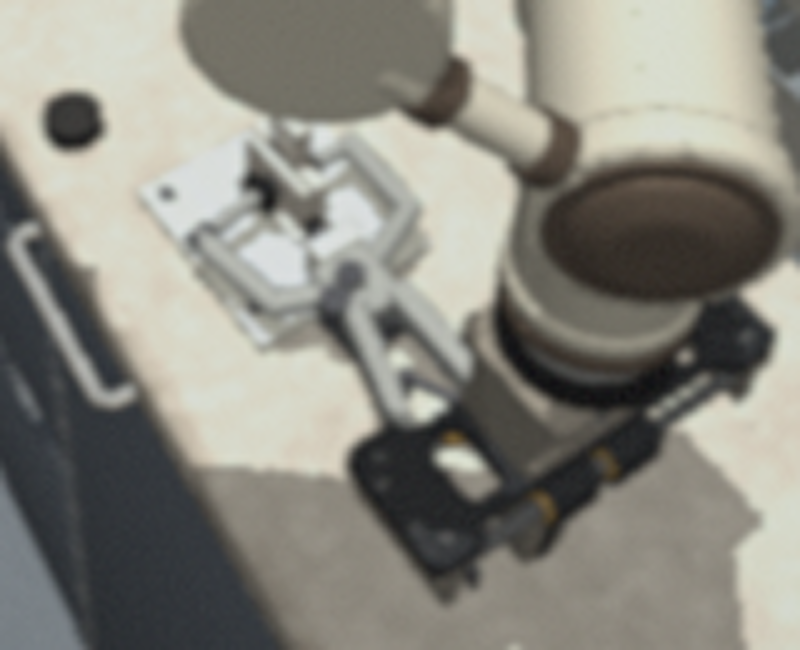

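In the tool's units: -6 mm / 800 = -0.0075, -4 mm / 800 = -0.005.

Emit:
servo_tool(
  series="0 -0.0025 0 0 0 0 1; 0 -0.005 0 0 0 0 1; 0 -0.0075 0 0 0 0 1; 0 -0.0075 0 0 0 0 1",
)

```text
clock: 20.6
tool_pos: [451.1, -170.0, 19.6]
tcp_rot: [0.675, 0.738, -0.0, -0.0]
contact_force: [-0.9, -0.5, 0.1]
width: 0.4
grasp_force: 0.0
```

Run:
```python
from h import *
st(); s=manip.sense()
p=wristpose(manip.snapshot("wrist"),s)
for n in ["handle","lever"]:
    for d in manip.silhouettes(n,p)[:1]:
        m=d["pixels"]; print(n,round(d["score"],2),np.round(d["rect"]))
        for r in range(40,300,20):
            c=np.flatnonzero(m[r]); 
            if len(c): print(r,c.min(),c.max(),wp(at_z(p,(c.min(),r),44)).round(),wp(at_z(p,(c.max(),r),44)).round())
```

```text
t 20.6 tcp(pl) [-149.1   24.7   19.6] yaw -0.04000000000000625 F(pl) -0.41 0.93 0.08 w 0.4
handle 0.85 [240. 131. 121. 262.]
40 233 260 [-39.  34.  44.] [-39.  21.  44.]
60 227 255 [-48.  37.  44.] [-48.  24.  44.]
80 220 256 [-57.  41.  44.] [-57.  23.  44.]
100 215 265 [-66.  44.  44.] [-66.  19.  44.]
120 209 277 [-76.  47.  44.] [-76.  13.  44.]
140 203 289 [-86.  51.  44.] [-86.   6.  44.]
160 198 301 [-96.  54.  44.] [-96.  -1.  44.]
180 191 215 [-107.   58.   44.] [-107.   45.   44.]
200 193 204 [-119.   58.   44.] [-119.   52.   44.]
220 191 201 [-130.   60.   44.] [-130.   54.   44.]
240 184 195 [-143.   64.   44.] [-143.   58.   44.]
260 182 185 [-155.   66.   44.] [-155.   65.   44.]
lever 0.91 [210. 202.  55. 115.]
160 222 228 [-96.  41.  44.] [-96.  38.  44.]
200 193 205 [-119.   58.   44.] [-119.   51.   44.]
220 191 201 [-130.   60.   44.] [-130.   54.   44.]
240 186 194 [-143.   63.   44.] [-143.   59.   44.]
```

Handle and tail are back at their open positions. Retreating.

In the tool's units: -180 mm / 800 = -0.225, -130 mm / 800 = -0.1625.

Emit:
servo_tool(
  series="0 0.015 0 0 0 0 1; 0 0.0175 0 0 0 0 1; 0 0.0175 -0.05 0 0 0 1; 0 0.0175 -0.1063 0 0 0 1; 0 0.0175 -0.1625 0 0 0 1; 0.05 0.0175 -0.2125 0 0 0 1; 0.1 0.0175 -0.225 0 0 0 1; 0.1 0.0175 -0.225 0 0 0 1",
)

```text
clock: 21.55
tool_pos: [459.2, -86.2, 202.6]
tcp_rot: [0.673, 0.74, 0.001, 0.002]
contact_force: [0.2, -1.5, -0.3]
width: 0.4
grasp_force: 0.0
```

Emit:
servo_tool(
  series="0 0 0 0 0 0 1; 0 0 0 0 0 0 1; 0 0 0 0 0 0 1",
)

```text
clock: 21.85
tool_pos: [457.7, -89.8, 198.6]
tcp_rot: [0.675, 0.738, -0.0, -0.001]
contact_force: [0.6, -0.3, 0.4]
width: 0.5
grasp_force: 0.0
```

Run:
```python
from h import *
st(); s=manip.sense()
p=wristpose(manip.snapshot("wrist"),s)
for n in ["cassette","handle","cover","cassette_tab"]:
    for d in manip.silhouettes(n,p)[:1]:
        m=d["pixels"]; r=np.argwhere(m)[:,::-1].astype(np.float32); b=cv2.minAreaRect(r)
        print(n,round(d["score"],2),wp(at_z(p,b[0],42)).round(1),[wp(at_z(p,q,42))[:2].round(1) for q in cv2.boxPoints(b)])
```

```text
t 21.85 tcp(pl) [-69.9  10.9 198.6] yaw -0.10999999999999943 F(pl) -0.38 -0.58 0.44 w 0.5
cassette 0.83 [79.3 -2.4 42. ] [array([109.1,  10.3]), array([109. , -14.5]), array([ 47.8, -15.8]), array([47.8, 10.3])]
handle 0.71 [-76.  23.  42.] [array([-154.4,   68. ]), array([ 3.3, 31.5]), array([ -6.4, -16.9]), array([-166.8,   13.3])]
cover 0.53 [78.8  2.  42. ] [array([106.2,   6.8]), array([106.4,   0. ]), array([49.9, -3.1]), array([49.7,  4. ])]
cassette_tab 0.68 [79.7 -2.4 42. ] [array([110. ,  10.3]), array([109.9, -14.4]), array([ 47.8, -15.8]), array([47.8, 10.3])]
```

```bash
python3 -c "
from plant import manip
print(manip.finish_job())"
```

```text
the job is handed in; nothing more can be done
None
```

I handed the job in at about 22 s: the cassette seated on the end stop at about 5 N, the pliers locked and were released, and it is left standing between the open jaws. No verdict came back, and I judged the cover shut from the lock width (about 37 mm) and the wrist image (cover face near y 4–7 mm), not from a reading of its joint.

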